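# Seat the sensor post in its spring-plunger holder

### The arm

A 6-joint arm with a two-finger parallel gripper is mounted at the origin on a cart in front of the work surface, level with it; the furniture and walls round the work are solid. World frame = base frame: x ahead of the robot, y to its left, z up, the work surface at z = 0. Lengths are in m, angles in rad, forces in N, time in s.
With the tool pointing down it reaches from about 0.35 to 0.775 m from the base axis. Payload 7.3 kg.
Tool frame: the origin (TCP) lies at the centre of the arm's flange, where the gripper is bolted on; the fingertips stand 178 mm ahead of it and the grasp point (between the pads) lies 159 mm ahead of it (tip_extent is the distance from the TCP to the fingertips, in m); z points along the fingers, y is the line along which they close (so a half turn about z gives the same grasp; the last joint's range is limited). The gripper opens to 92 mm and grips with 3 to 60 N. Pads are 19 mm wide; open, the fingers measure 130 mm over their backs; the gripper's body (75 mm by 190 mm) begins 47 mm behind the grasp point.
Start: joints at [-1.389, 0.342, 1.524, -0, 1.275, -0.146], TCP at [0.169, -0.497, 0.405] pointing down, gripper open.
Joint ranges: [-2.53, 2.53], [-0.77, 2.02], [0.04, 2.7], [-1, 4.14], [0.28, 2.66], [-3.11, 3.11]. Speed limits (rad/s): [2.57, 2.57, 3.14, 3.14, 3.14, 3.14].

### API

Orientations are given as [roll, pitch, yaw] about the fixed x, y, z axes, in that order (R = Rz(yaw) Ry(pitch) Rx(roll)).
In Python, from cell import * gives the robot as it stands.
- The arm moves only by the tool arm_command, never from a script. Its arguments are lists of equal length, an entry for each row: "xyz": the shift along the world's x, y, z in mm, a list of three; "spin": the turn about the world's z in degrees. In form: {"xyz": [[tx, ty, tz], ...], "spin": [spin, ...]}. A call has 1 to 20 rows; each row shifts and turns the commanded pose from where the row before left it; what a row does not reach is not made up. A row lasts 1/10 s, in which the tool goes at most 50 mm and 8.59 degrees, less where a joint would pass 70% of its speed; a pose out of reach is approached as far as the arm can. A call with a gripper value outside its range is refused whole. "jaw" is the opening, from -1 (shut) to 1 (fully open), set as the call begins (left out, the last holds). The fingers move at their own pace and stop on an object; "squeeze" is the grip in N (left out, the last holds). Time passes only in rows, so rows that do not move let the fingers close. It gives the time, the measured TCP pose, the force, the opening and the grip force at its end, in the units of the state.
- observe(): the state, without advancing time (a new reading comes with each control period).
- read_camera(name): name is "scene" or "top" or "wrist"; returns a dict with "img" (384x512x3 uint8, red, green, blue), "depth" (384x512 float32, m along the optical axis (not along the pixel's ray), 0 where there is no reading), "fx", "fy", "cx", "cy" (pixels), "world_from_camera" (4x4, takes a point from camera to world coordinates). Camera axes: x right, y up, looking along -z (the intrinsics and any distortion apply to the point x, -y, -z); pixel columns grow to the right and rows downward; lengths in m; the calibration is good to about 2 mm. The wrist camera is an equidistant fisheye: a pixel r from the principal point sees the ray r / f radians off the axis. A picture is of the moment at which its call begins.
- hand_in(): hands the job in; it is judged then, once.
The state is a dict: "time": time; "qpos": joint angles; "qvel": joint speeds; "joint_efforts": joint torques, N m; "tool_pos": TCP position; "tool_rot": TCP orientation; "contact_force": force on the tool from outside, world axes, zero at the start; "torque": the same for the moment, N m; "opening": finger opening in m; "grip_force": force on a finger pad.
Only numpy, scipy, OpenCV 4.12 (cv2) and the standard library are available. Lean on these libraries where they do the work, as an engineer would, in place of code of your own. Each camera call takes 0.05 s, during which the arm holds its last target. There are 200 camera calls.

### The job

Take the post with the rectangular sensor head out of the parking block and slide it, foot first, into the bore of the square metal post holder, past the side spring plunger. Push it gently down until it stands fully home on the stop hidden in the bore, which you have to feel for: never press the post into the holder or onto its stop harder than 30 N. Then let go and leave it standing there, gripped by the plunger, without disturbing the things around.

Things in the scene. Friction and masses are not known exactly. Their poses are not given: they have to be found in the camera images.
- sensor_post: Loose steel post, 14 mm thick, 95 mm long, about 150 g in all, topped by a grey sensor head: a box 36 (its x) x 22 (its y) x 32 mm high with a round dark window on its -x face. Origin: centre of the foot's end face; z up the post. The lowest 8 mm taper to 6 mm. It starts upright in either hole of the parking block, foot 8 mm above the worktop. It may face any way in the holder.
- sensor_head (a point): Centre of the sensor head, 111 mm above the post's foot on its axis (head from 95 to 127 mm above the foot). Same axes as the post.
- holder: Fixed square bare metal block 46 x 46 mm, 75 mm high, on a steel foot plate 86 (x) x 60 (y) x 8 mm. Origin: underside, on the bore axis, on the worktop; z up. In the bore a fixed, hard, flat stop carries the post's foot when home; it is set between 34 and 62 mm below the mouth, hidden and not reported: push on slowly until the push-back rises clearly above the steady sliding drag.
- holder_mouth (a point): Centre of the bore's mouth, on the top face of the holder block, 83 mm above the worktop. The bore is round, vertical, 17 mm wide (1.5 mm to spare all round the post); a post that leans in the hand, or is pushed over by the plunger, wedges in it.
- plunger (a joint): Travel (m) of the holder's side spring plunger: 0 out, 0.007 pushed right back. It lies along the holder's y, 15 mm below the mouth; its black knob sticks out to about 46 mm from the bore axis at +y. Its round 8 mm nose stands 5 mm into the bore; the post pushes it back 2 to 4 mm. Spring: 2 N plus 1 N per mm, so the post meets a few newtons of steady drag, more than its own weight.
- parking_block: Fixed grey plastic block 46 (x) x 120 (y) x 34 mm with two upright holes 17 mm wide and 26 mm deep, 35 mm either side of its centre along its y. Origin: centre of its underside, on the worktop.
- plain_post: Bystander: plain steel post without a head, 14 mm in diameter, 80 mm long, standing loose in the other hole of the parking block. Origin: centre of its foot. Leave it there.
- water_bottle: Bystander: small bottle, 44 mm in diameter, 90 mm high, standing on the worktop. Origin: centre of its underside.
- tape_roll: Bystander: roll of tape lying flat, 96 mm across, 25 mm high. Origin: centre of its underside.
- film_carton: Bystander: long narrow cardboard carton, 48 (x) x 110 (y) x 46 mm, lying in front of the pipettes. Origin: centre of its underside.

How it is judged:
On the way, in this order (a step that is already met when the one before it is completed fails the run):
1. the sensor post is out of the parking block (height (world z) of sensor_post above 0.04 m), for 0.1 s.
2. the post's foot is in the bore, past the plunger, and pushes it back (z of sensor_post in the frame of holder_mouth below -0.022 m and horizontal distance between sensor_post and holder_mouth below 0.005 m and value of joint plunger above 0.0008 m), for 0.1 s.
At the end, for the whole second after the job is handed in: The sensor post stands upright (within 0.1 rad) in the holder's bore, at rest, its foot on the hidden stop (no more than about 1.7 mm above it), held by the pushed-back plunger (at least 0.8 mm) (z of sensor_post in the frame of holder_mouth below -0.032 m and horizontal distance between sensor_post and holder_mouth below 0.004 m and horizontal distance between sensor_head and holder_mouth below 0.012 m and distance between sensor_post and height_stop_c0 below 0.0078 m and value of joint plunger above 0.0008 m and linear speed of sensor_post below 0.01 m/s and angle between sensor_post's own z axis and vertical below 0.1 rad); the robot touches nothing.
It fails at once if the post is pressed against the holder or its stop with more than 30 N (contact force between sensor_post and holder above 30 N or contact force between sensor_post and height_stop_c0 above 30 N).
It fails at once if a bystander is moved more than 15 mm (distance of any of plain_post, water_bottle, tape_roll, film_carton from where it was at the start of the episode above 0.015 m).
It also fails if it takes over 58 s, if anything falls off the work surface, if the arm or the gripper's body presses on something with over 40 N, if the wrist force passes 120 N, or if a joint passes its speed limit or range.

## Working session

There is one attempt and no reset: what is moved stays moved. The work goes in short steps, Python scripts to look and compute and a tool call to move; the robot and the scene stay as the last step left them, time stands still between calls to the robot, and variables do not carry over. Pictures are saved under pics/ and viewed, at most 10 in all, crops included, and the job is handed in when it is done.

Besides the shell and the picture viewer there is one more tool, called after "Request:" as name([rows], argument=value, ...), one row to a line, values as JSON. arm_command: Moves the arm, as the interface text tells. Its arguments: {"type":"object","properties":{"xyz":{"type":"array","items":{"type":"array","items":{"type":"number"}}},"spin":{"type":"array","items":{"type":"number"}},"jaw":{"type":"number"},"squeeze":{"type":"number"}},"required":["xyz","spin"]}

```bash
mkdir -p pics; ls; python3 - <<'E'
from cell import *
import cv2,numpy as np,pickle
d={}
for n in ("scene","top"):
    c=read_camera(n); d[n]=c; cv2.imwrite(f"pics/{n}0.png",c["img"][:,:,::-1])
    print(n,c["fx"],c["fy"],c["cx"],c["cy"],np.round(c["world_from_camera"],3).tolist())
pickle.dump(d,open("c0.pkl","wb"))
s=observe();print(s)
E
```

```text
pics
scene 481.8871232611678 481.8871232611678 260.07542301984273 194.38350506015152 [[-0.838, 0.283, -0.466, -0.009], [-0.545, -0.409, 0.732, 0.642], [0.017, 0.867, 0.497, 0.661], [0.0, 0.0, 0.0, 1.0]]
top 482.13617239113245 482.13617239113245 254.81542802145853 194.07434809638718 [[-0.017, 0.988, -0.152, 0.373], [-1.0, -0.02, -0.022, -0.203], [-0.025, 0.151, 0.988, 1.209], [0.0, 0.0, 0.0, 1.0]]
{'time': 0.1, 'qpos': array([-1.38904144e+00,  3.42670498e-01,  1.52491740e+00,  4.02736080e-06,
        1.27540706e+00, -1.46016898e-01]), 'qvel': array([ 0.00081241, -0.00177921, -0.00235711,  0.00033546, -0.00083081,
        0.00060199]), 'joint_efforts': array([ 2.26082935e-03, -4.32002592e+01, -2.44693530e+01,  7.19111832e-02,
        5.25515783e-02, -4.97936514e-05]), 'tool_pos': array([ 0.16900735, -0.4969296 ,  0.40410666]), 'tool_rot': array([-3.14020583e+00, -2.07843233e-04,  3.27770470e-01]), 'contact_force': array([ 0.85922538,  0.29872137, -0.46037684]), 'torque': array([0.00337183, 0.01196386, 0.00121417]), 'grip_force': 0.0, 'opening': 0.09173148824161996}
```

View pics/scene0.png

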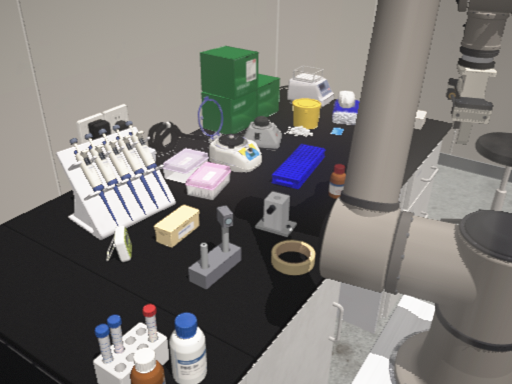

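View pics/top0.png

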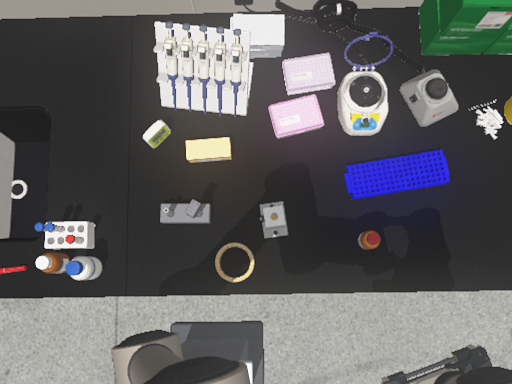

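The scene view shows the parking block at (215,262), with the sensor post at (225,228) and the plain post at (204,258). The holder is at (277,212). In the top view the block is at (185,213), the head at (194,208) and the holder at (273,219). I'll zoom in next.

```bash
python3 - <<'E'
import cv2,pickle,numpy as np
d=pickle.load(open("c0.pkl","rb"))
a=d["scene"]["img"][195:295,180:320,::-1];b=d["top"]["img"][190:250,150:300,::-1]
a=cv2.resize(a,None,fx=4,fy=4,interpolation=2)[:, :560];b=cv2.resize(b,None,fx=5,fy=5,interpolation=2)
cv2.imwrite("pics/a1.png",a);cv2.imwrite("pics/b1.png",b)
E
```

```text
(no output)
```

View pics/a1.png

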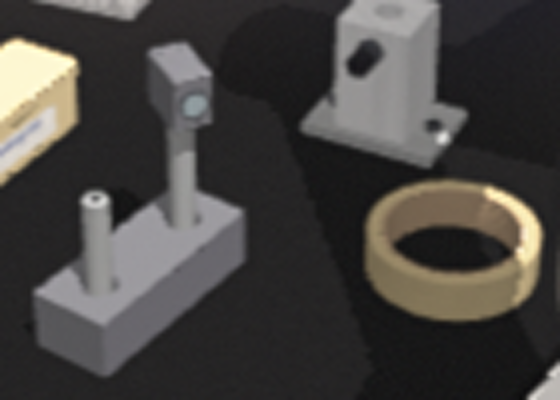

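View pics/b1.png

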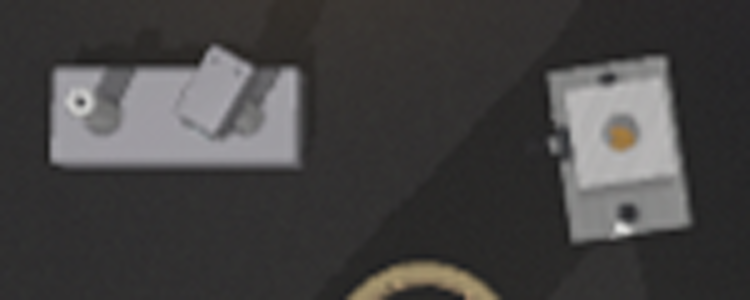

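Crop reading: in the top view the bore mouth is at (274.2,216.2) and the head top centre at about (192.8,208). In the scene view they are at (277.5,197) and (225,211). I'll triangulate both.

```bash
cat > h.py <<'E'
import numpy as np
def ray(c,u,v,fish=False):
    x,y=(u-c["cx"])/c["fx"],(v-c["cy"])/c["fy"]
    if fish:
        t=np.hypot(x,y); k=np.sin(t)/t if t>1e-9 else 1; d=np.array([x*k,-y*k,-np.cos(t)])
    else: d=np.array([x,-y,-1.])
    T=c["world_from_camera"]; d=T[:3,:3]@d
    return T[:3,3],d/np.linalg.norm(d)
def plane(c,u,v,z,fish=False):
    o,d=ray(c,u,v,fish); return o+d*(z-o[2])/d[2]
def tri(rays):
    A=sum(np.eye(3)-np.outer(d,d) for o,d in rays); b=sum((np.eye(3)-np.outer(d,d))@o for o,d in rays)
    p=np.linalg.solve(A,b); return p,[np.linalg.norm(np.cross(p-o,d)) for o,d in rays]
def proj(c,p,fish=False):
    T=c["world_from_camera"]; q=T[:3,:3].T@(np.asarray(p)-T[:3,3]); x,y,z=q[0],-q[1],-q[2]
    if fish:
        r=np.hypot(x,y); t=np.arctan2(r,z); x,y,z=x/r*t,y/r*t,1
    return c["cx"]+c["fx"]*x/z,c["cy"]+c["fy"]*y/z
E
python3 - <<'E'
import pickle,numpy as np
from h import *
np.set_printoptions(precision=4,suppress=True)
d=pickle.load(open("c0.pkl","rb"));s,t=d["scene"],d["top"]
f=lambda x,y:(150+x/5-.4,190+y/5-.4)
print("mouth",tri([ray(s,277.5,197),ray(t,*f(621,131))]),plane(t,*f(621,131),.083))
print("head",tri([ray(s,225,211.2),ray(t,*f(214,90))]),plane(t,*f(214,90),.135))
print("plain",tri([ray(s,203.7,244.5),ray(t,*f(80,101))]))
P=lambda x,y,z:plane(t,*f(x,y),z)
for n,a,b,z in (("plate left",(549,73),(573,241),.008),("plate right",(668,58),(692,226),.008),("head",(254,66),(218,138),.135),("head2",(212,45),(177,110),.135),("park",(52,68),(300,68),.034)):
    v=P(*b,z)-P(*a,z);print(n,v,np.degrees(np.arctan2(v[1],v[0]))%180)
E
```

```text
mouth (array([ 0.4928, -0.2216,  0.0831]), [np.float64(0.0009305091411673493), np.float64(0.0009305091411673444)]) [ 0.4936 -0.2211  0.083 ]
head (array([ 0.5102, -0.0373,  0.1312]), [np.float64(0.0005445958099977298), np.float64(0.0005445958099976191)]) [ 0.5102 -0.0376  0.135 ]
plain (array([0.5121, 0.0329, 0.0871]), [np.float64(0.0002161179720335887), np.float64(0.00021611797203358195)])
plate left [-0.0844 -0.0104  0.    ] 7.011552980941872
plate right [-0.0845 -0.0097  0.    ] 6.575183766545962
head [-0.0323  0.0162  0.    ] 153.35100838466496
head2 [-0.0292  0.0157  0.    ] 151.73109803254818
park [-0.0025 -0.1229  0.    ] 88.8403728078693
```

Request:
arm_command([
  [24.4,32.8,0],
  [24.4,32.8,0],
  [24.4,32.8,0],
  [24.4,32.8,0],
  [24.4,32.8,0],
  [24.4,32.8,0],
  [24.4,32.8,0],
  [24.4,32.8,0],
  [24.4,32.8,0],
  [24.4,32.8,0],
  [24.4,32.8,0],
  [24.4,32.8,0],
  [24.4,32.8,0],
  [24.4,32.8,0],
  [0,0,0],
  [0,0,0],
], spin=[-3.3,-3.3,-3.3,-3.3,-3.3,-3.3,-3.3,-3.3,-3.3,-3.3,-3.3,-3.3,-3.3,-3.3,0,0], jaw=1)

```text
time: 1.7
tool_pos: [0.5107, -0.0372, 0.4041]
tool_rot: [3.141, 0.001, -0.476]
contact_force: [-1.1, -0.8, -0.3]
opening: 0.0919
grip_force: 0.0
```

```bash
python3 - <<'E'
from cell import *
import cv2,numpy as np,pickle
from h import *
np.set_printoptions(precision=4,suppress=True)
c=read_camera("wrist");pickle.dump(c,open("w1.pkl","wb"))
cv2.imwrite("pics/w1.png",c["img"][:,:,::-1]);s=observe();print(s["time"],s["tool_pos"],s["tool_rot"],c["fx"],c["world_from_camera"])
for p in ((.5102,-.0373,.135),(.4932,-.2214,.083)):print(proj(c,p,True))
E
```

```text
1.75 [ 0.5104 -0.0379  0.4043] [ 3.1407  0.0012 -0.4774] 297.3186396354542 [[-0.4558  0.8498  0.2646  0.5827]
 [-0.8901 -0.4352 -0.1357 -0.0732]
 [-0.0002 -0.2974  0.9548  0.3826]
 [ 0.      0.      0.      1.    ]]
(np.float64(258.85996704440254), np.float64(195.40932663059453))
(np.float64(414.6351105629741), np.float64(120.81702539506244))
```

View pics/w1.png

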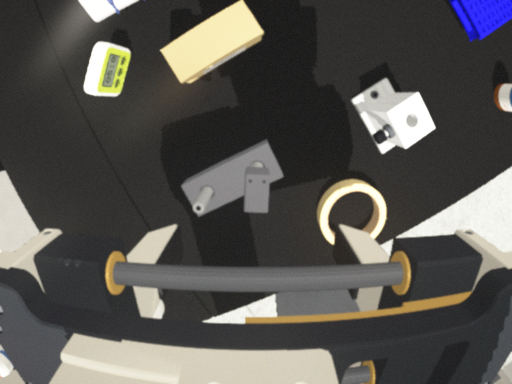

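The wrist view has the head at about (257,190), the plain post at (200,208) and the bore mouth at (412,121), all where I predicted. I'll zoom on the head and mouth to refine.

```bash
python3 - <<'E'
import cv2,pickle
c=pickle.load(open("w1.pkl","rb"));i=c["img"][:,:,::-1]
a=cv2.resize(i[155:223,222:290],(480,480),interpolation=2);b=cv2.resize(i[75:160,345:440],None,fx=480/85,fy=480/85,interpolation=2)
b=b[:,:320] if 0 else cv2.resize(b,(320*480//286,480)) if 0 else b
cv2.imwrite("pics/w1z.png",cv2.resize(cv2.hconcat([a,b]),None,fx=.75,fy=.75))
E
```

```text
(no output)
```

View pics/w1z.png

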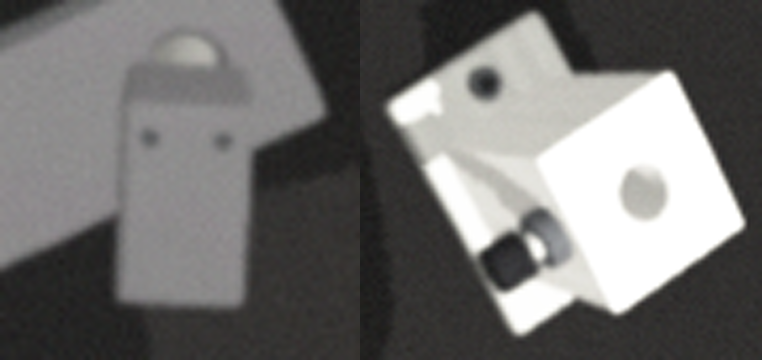

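Zoomed: the head's top face has corners at (125,104), (251,106), (244,305) and (117,301), and the bore mouth is at (643,192). I'll convert these and combine them with the top view.

```bash
python3 - <<'E'
import pickle,numpy as np
from h import *
np.set_printoptions(precision=4,suppress=True)
d=pickle.load(open("c0.pkl","rb"));s,t=d["scene"],d["top"];w=pickle.load(open("w1.pkl","rb"))
L=lambda x,y:(222+x/5.294-.5,155+y/5.294-.5)
R=lambda x,y:(345+(x-360)/4.235-.5,75+y/4.235-.5)
f=lambda x,y:(150+x/5-.4,190+y/5-.4)
K=[plane(w,*L(*q),.135,True) for q in ((125,104),(251,106),(244,305),(117,301))]
for a,b in ((0,3),(1,2),(0,1),(3,2)):
    v=K[b]-K[a];print(v,np.linalg.norm(v),np.degrees(np.arctan2(v[1],v[0]))%180)
print("head",np.mean(K,0))
hc=np.mean([L(125,104),L(251,106),L(244,305),L(117,301)],0)
print(tri([ray(w,*hc,True),ray(t,*f(214,90)),ray(s,225,211.2)]))
print("mouth",plane(w,*R(643,192),.083,True),tri([ray(w,*R(643,192),True),ray(s,277.5,197),ray(t,*f(621,131))]))
M=[plane(w,*R(*q),.083,True) for q in ((541,157),(672,71),(745,225),(617,314))]
print("block",np.mean(M,0))
for a,b in ((0,1),(1,2),(3,2),(0,3)):
    v=M[b]-M[a];print(v,np.linalg.norm(v),np.degrees(np.arctan2(v[1],v[0]))%180)
E
```

```text
[-0.0296  0.0172  0.    ] 0.03422677224009822 149.89460986749455
[-0.0304  0.0165  0.    ] 0.034570312605433015 151.5796654724144
[-0.0096 -0.018   0.    ] 0.02043287794705063 61.94065415919982
[-0.0104 -0.0187  0.    ] 0.021440158222277236 60.966064399224706
head [ 0.5129 -0.0361  0.135 ]
(array([ 0.5108, -0.0368,  0.1308]), [np.float64(0.001572269365107747), np.float64(0.0002169044034596845), np.float64(0.001375668067453929)])
mouth [ 0.4959 -0.2178  0.083 ] (array([ 0.4937, -0.221 ,  0.0813]), [np.float64(0.0025520345946633727), np.float64(0.0024771930405543736), np.float64(0.00017552306065107533)])
block [ 0.4954 -0.219   0.083 ]
[ 0.0058 -0.0455  0.    ] 0.04584825465377832 97.21449891888128
[-0.0466 -0.0061  0.    ] 0.04697814363777528 7.510448420419294
[ 0.0058 -0.0466 -0.    ] 0.04697425500457448 97.05758696762963
[-0.0466 -0.005   0.    ] 0.046857195767283547 6.134518049298151
```

Request:
arm_command([
  [1,1,-20],
  [0,0,-25],
  [0,0,-25],
  [0,0,-25],
  [0,0,-20],
  [0,0,-11],
  [0,0,0],
  [0,0,0],
], spin=[-1.3,0,0,0,0,0,0,0])

```text
time: 2.55
tool_pos: [0.5117, -0.0375, 0.2795]
tool_rot: [-3.141, -0.001, -0.502]
contact_force: [-0.2, 0.0, 0.4]
opening: 0.0919
grip_force: 0.0
```

Request:
arm_command([
  [0,0,0],
  [0,0,0],
  [0,0,0],
  [0,0,0],
  [0,0,0],
  [0,0,0],
  [0,0,0],
  [0,0,0],
], spin=[0,0,0,0,0,0,0,0], jaw=-1, squeeze=30)

```text
time: 3.35
tool_pos: [0.5117, -0.0368, 0.2787]
tool_rot: [3.141, 0.0, -0.501]
contact_force: [-0.8, 0.2, -0.6]
opening: 0.0322
grip_force: 0.0
```

Request:
arm_command([
  [0,0,0],
  [0,0,0],
  [0,0,0],
  [0,0,0],
  [0,0,0],
], spin=[0,0,0,0,0])

```text
time: 3.85
tool_pos: [0.5117, -0.0368, 0.2787]
tool_rot: [3.142, -0.0, -0.501]
contact_force: [0.6, -0.3, 0.6]
opening: 0.0218
grip_force: 30.0
```

Request:
arm_command([
  [0,0,10],
  [0,0,19],
  [0,0,22],
  [0,0,22],
  [0,0,22],
  [-1.9,-20.3,0],
  [-1.9,-20.3,0],
  [-1.9,-20.3,0],
  [-1.9,-20.3,0],
  [-1.9,-20.3,0],
  [-1.9,-20.3,0],
  [-1.9,-20.3,0],
  [-1.9,-20.3,0],
  [-1.9,-20.3,0],
  [0,0,0],
  [0,0,0],
], spin=[0,0,0,0,0,4,4,4,4,4,4,4,4,3.6,0,0])

```text
time: 5.45
tool_pos: [0.4944, -0.2195, 0.374]
tool_rot: [-3.141, 0.0, 0.118]
contact_force: [-0.1, 0.8, -1.6]
opening: 0.0216
grip_force: 30.0
```

```bash
python3 - <<'E'
from cell import *
import cv2,numpy as np,pickle
from h import *
np.set_printoptions(precision=4,suppress=True)
d={n:read_camera(n) for n in ("wrist","scene","top")};pickle.dump(d,open("c2.pkl","wb"))
s=observe();print(s["time"],s["tool_pos"],s["tool_rot"],s["opening"])
for n in d:print(n,proj(d[n],(.4945,-.2195,.083),n=="wrist"),proj(d[n],(*s["tool_pos"][:2],.135),n=="wrist"))
w=d["wrist"]["img"][110:290,130:390,::-1];q=d["scene"]["img"][140:240,220:340,::-1]
cv2.imwrite("pics/w2.png",cv2.hconcat([cv2.resize(w,(520,360)),cv2.resize(q,(270,360),interpolation=2) if 0 else cv2.resize(q[:,20:95],(270,360),interpolation=2)]))
E
```

```text
5.6 [ 0.4946 -0.2187  0.3739] [-3.1413  0.      0.1203] 0.021752321896939986
wrist (np.float64(258.4715463503306), np.float64(188.74270052401832)) (np.float64(257.5350977652616), np.float64(207.65332247936155))
scene (np.float64(276.04945810248125), np.float64(197.11960960927038)) (np.float64(276.57344962966255), np.float64(178.01311434148175))
top (np.float64(273.09589036320494), np.float64(215.4356168354748)) (np.float64(273.02325363041683), np.float64(212.9088412528953))
```

View pics/w2.png

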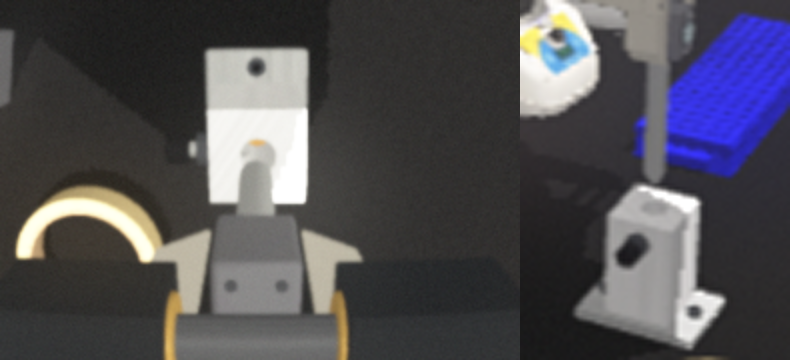

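The post hangs straight above the mouth. In the wrist crop its foot is at about (258,150) and the bore at about (257,150). I'll zoom the wrist and scene views for a finer reading.

```bash
python3 - <<'E'
import cv2,pickle
d=pickle.load(open("c2.pkl","rb"))
w=d["wrist"]["img"][160:220,228:288,::-1];s=d["scene"]["img"][180:210,262:292,::-1]
cv2.imwrite("pics/z2.png",cv2.hconcat([cv2.resize(w,(480,480),interpolation=2),cv2.resize(s,(300,300),interpolation=2).copy() if 0 else cv2.copyMakeBorder(cv2.resize(s,(300,300),interpolation=2),0,180,0,0,cv2.BORDER_CONSTANT)]))
E
```

```text
(no output)
```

View pics/z2.png

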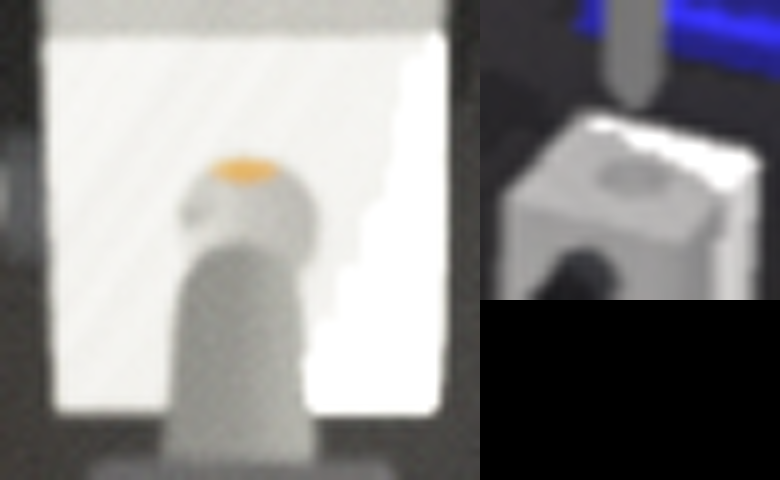

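In the zoom, the block's top corners are at (43,37), (447,37), (55,412) and (440,412). The bore spans x 180–318 with its top rim at y 158. The post axis is at x≈238 with the foot's rim at y≈243, so there's an offset of about 1 mm to work out. In the scene panel the post axis is at x≈635 and the bore centre at (633,178).

```bash
python3 - <<'E'
import pickle,numpy as np
from h import *
np.set_printoptions(precision=4,suppress=True)
d=pickle.load(open("c2.pkl","rb"));w,s=d["wrist"],d["scene"]
W=lambda x,y:(228+x/8-.44,160+y/8-.44); S=lambda x,y:(262+(x-480)/10-.45,180+y/10-.45)
P=lambda q,z:plane(w,*W(*q),z,True)
print("block",np.mean([P(q,.083) for q in ((43,37),(447,37),(55,412),(440,412))],0))
a=np.radians(6.9);ux=np.array([np.cos(a),np.sin(a),0]);uy=np.array([-ux[1],ux[0],0])
print("bore top rim-8.5",P((248,158),.083)-.0085*ux,"bore lr",P((180,215),.083),P((318,215),.083))
print("foot",P((238,243),.1035)-.003*ux, [P((238,243),z)-.003*ux for z in (.1015,.1055)])
# post side edges at silhouettes: which height? intersect axis rays with vertical line: lateral only
for q in ((237.5,300),(237,400),(239,450)):
    o,r=ray(w,*W(*q),True); b=np.array([.4946,-.219,0]); k=(b-o)@ux/(r@ux); p=o+k*r; print("axis pt",p,"lat",(p-b)@uy)
for z,q in ((.083,(633,178)),(.1035,(635,108)),(.115,(636,60)),(.125,(636,10))):
    print("scene",z,plane(s,*S(*q),z))
n=s["world_from_camera"][:3,0];print("scene right",n)
E
```

```text
block [ 0.4951 -0.2193  0.083 ]
bore top rim-8.5 [ 0.4952 -0.2195  0.083 ] bore lr [ 0.4958 -0.2113  0.083 ] [ 0.4978 -0.2275  0.083 ]
foot [ 0.4964 -0.2182  0.1035] [array([ 0.4958, -0.2183,  0.1015]), array([ 0.497 , -0.2181,  0.1055])]
axis pt [ 0.4945 -0.2184  0.1086] lat 0.000603362572711082
axis pt [ 0.4945 -0.2184  0.1391] lat 0.0005667621407744339
axis pt [ 0.4946 -0.2187  0.152 ] lat 0.0003471726546037495
scene 0.083 [ 0.4924 -0.2197  0.083 ]
scene 0.1035 [ 0.4913 -0.2175  0.1035]
scene 0.115 [ 0.4928 -0.2197  0.115 ]
scene 0.125 [ 0.4964 -0.2249  0.125 ]
scene right [-0.8381 -0.5453  0.0166]
```

Request:
arm_command([
  [-0.3,-0.8,-5],
  [0,0,-5],
  [0,0,-5],
  [0,0,-4],
  [0,0,-2],
  [0,0,-1],
  [0,0,-1],
  [0,0,-1],
  [0,0,-1],
  [0,0,-1],
  [0,0,0],
], spin=[0,0,0,0,0,0,0,0,0,0,0])

```text
time: 6.7
tool_pos: [0.4942, -0.2203, 0.3476]
tool_rot: [3.142, 0.0, 0.12]
contact_force: [-0.6, 0.5, -2.0]
opening: 0.0217
grip_force: 30.0
```

Request:
arm_command([
  [0,0,-1],
  [0,0,-1],
  [0,0,-1],
  [0,0,-1],
  [0,0,0],
], spin=[0,0,0,0,0])

```text
time: 7.2
tool_pos: [0.4942, -0.2203, 0.3436]
tool_rot: [-3.141, 0.0, 0.12]
contact_force: [-0.4, -0.0, -0.9]
opening: 0.0219
grip_force: 30.0
```

Request:
arm_command([
  [0,0,-1],
  [0,0,-1],
  [0,0,-1],
  [0,0,-1],
  [0,0,0],
], spin=[0,0,0,0,0])

```text
time: 7.7
tool_pos: [0.4942, -0.2203, 0.3395]
tool_rot: [-3.141, 0.0, 0.12]
contact_force: [-0.1, 1.0, -1.1]
opening: 0.0219
grip_force: 30.0
```

Request:
arm_command([
  [0,0,-1],
  [0,0,-1],
  [0,0,-1],
  [0,0,-1],
  [0,0,0],
], spin=[0,0,0,0,0])

```text
time: 8.2
tool_pos: [0.4943, -0.2205, 0.3358]
tool_rot: [3.141, -0.0, 0.12]
contact_force: [0.6, -1.9, -1.6]
opening: 0.0213
grip_force: 30.0
```

Request:
arm_command([
  [0,0,-1],
  [0,0,-1],
  [0,0,-1],
  [0,0,-1],
  [0,0,0],
], spin=[0,0,0,0,0])

```text
time: 8.7
tool_pos: [0.4943, -0.2204, 0.3315]
tool_rot: [3.141, 0.0, 0.12]
contact_force: [1.8, -2.1, -1.4]
opening: 0.0221
grip_force: 30.0
```

Request:
arm_command([
  [0,0,-1],
  [0,0,-1],
  [0,0,-1],
  [0,0,-1],
  [0,0,0],
], spin=[0,0,0,0,0])

```text
time: 9.2
tool_pos: [0.4943, -0.2205, 0.3276]
tool_rot: [3.141, -0.0, 0.12]
contact_force: [0.8, -3.6, -1.5]
opening: 0.0216
grip_force: 30.0
```

Request:
arm_command([
  [0,0,-1],
  [0,0,-1],
  [0,0,-1],
  [0,0,-1],
  [0,0,0],
], spin=[0,0,0,0,0])

```text
time: 9.7
tool_pos: [0.4943, -0.2203, 0.3235]
tool_rot: [-3.142, 0.0, 0.12]
contact_force: [0.9, -4.7, -1.4]
opening: 0.0221
grip_force: 30.0
```

Request:
arm_command([
  [0,0,0],
  [0,0,0],
  [0,0,-0.5],
  [0,0,-0.5],
  [0,0,-0.5],
  [0,0,-0.5],
], spin=[0,0,0,0,0,0], squeeze=10)

```text
time: 10.3
tool_pos: [0.4943, -0.2203, 0.3219]
tool_rot: [3.141, -0.0, 0.12]
contact_force: [-0.1, -3.5, 1.3]
opening: 0.0223
grip_force: 10.0
```

Request:
arm_command([
  [0,0,-0.5],
  [0,0,-0.5],
  [0,0,-0.5],
], spin=[0,0,0])

```text
time: 10.6
tool_pos: [0.4943, -0.2203, 0.3203]
tool_rot: [3.141, -0.0, 0.12]
contact_force: [0.9, -3.3, 2.0]
opening: 0.0218
grip_force: 10.0
```

Request:
arm_command([
  [0,0,-0.5],
  [0,0,-0.5],
  [0,0,-0.5],
], spin=[0,0,0])

```text
time: 10.9
tool_pos: [0.4943, -0.2203, 0.3187]
tool_rot: [3.141, -0.0, 0.12]
contact_force: [0.6, -3.5, 0.3]
opening: 0.0222
grip_force: 10.0
```

Request:
arm_command([
  [0,0,-0.5],
  [0,0,-0.5],
  [0,0,-0.5],
], spin=[0,0,0])

```text
time: 11.2
tool_pos: [0.4943, -0.2203, 0.3172]
tool_rot: [3.141, -0.0, 0.12]
contact_force: [1.0, -3.5, 0.5]
opening: 0.0221
grip_force: 10.0
```

Request:
arm_command([
  [0,0,-0.5],
  [0,0,-0.5],
  [0,0,-0.5],
], spin=[0,0,0])

```text
time: 11.5
tool_pos: [0.4942, -0.2204, 0.3157]
tool_rot: [3.142, -0.0, 0.12]
contact_force: [1.1, -3.2, 0.4]
opening: 0.0221
grip_force: 10.0
```

Request:
arm_command([
  [0,0,-0.5],
  [0,0,-0.5],
  [0,0,-0.5],
  [0,0,-0.5],
], spin=[0,0,0,0])

```text
time: 11.9
tool_pos: [0.4943, -0.2204, 0.3137]
tool_rot: [3.141, -0.0, 0.12]
contact_force: [0.9, -4.2, 1.3]
opening: 0.022
grip_force: 10.0
```

Request:
arm_command([
  [0,0,-0.5],
  [0,0,-0.5],
  [0,0,-0.5],
  [0,0,-0.5],
], spin=[0,0,0,0])

```text
time: 12.3
tool_pos: [0.4943, -0.2204, 0.3117]
tool_rot: [3.141, -0.0, 0.12]
contact_force: [1.0, -3.1, 1.6]
opening: 0.0224
grip_force: 10.0
```

Request:
arm_command([
  [0,0,-0.5],
  [0,0,-0.5],
  [0,0,-0.5],
  [0,0,-0.5],
], spin=[0,0,0,0])

```text
time: 12.7
tool_pos: [0.4943, -0.2203, 0.3097]
tool_rot: [3.141, -0.0, 0.12]
contact_force: [0.9, -3.6, 0.8]
opening: 0.0221
grip_force: 10.0
```

Request:
arm_command([
  [0,0,-0.5],
  [0,0,-0.5],
  [0,0,-0.5],
  [0,0,-0.5],
], spin=[0,0,0,0])

```text
time: 13.1
tool_pos: [0.4943, -0.2204, 0.3077]
tool_rot: [3.141, -0.0, 0.12]
contact_force: [1.3, -3.6, 1.3]
opening: 0.022
grip_force: 10.0
```

Request:
arm_command([
  [0,0,-0.5],
  [0,0,-0.5],
  [0,0,-0.5],
  [0,0,-0.5],
], spin=[0,0,0,0])

```text
time: 13.5
tool_pos: [0.4943, -0.2203, 0.3057]
tool_rot: [3.141, -0.0, 0.12]
contact_force: [1.2, -3.1, 4.1]
opening: 0.022
grip_force: 10.0
```

Request:
arm_command([
  [0,0,-0.3],
], spin=[0])

```text
time: 13.6
tool_pos: [0.4943, -0.2204, 0.3057]
tool_rot: [3.141, -0.0, 0.12]
contact_force: [0.8, -3.6, 4.1]
opening: 0.0222
grip_force: 10.0
```

Request:
arm_command([
  [0,0,-0.3],
], spin=[0])

```text
time: 13.7
tool_pos: [0.4943, -0.2204, 0.3056]
tool_rot: [3.141, -0.001, 0.12]
contact_force: [0.3, -2.5, 6.7]
opening: 0.0219
grip_force: 10.0
```

Request:
arm_command([
  [0,0,-0.3],
  [0,0,0],
], spin=[0,0])

```text
time: 13.9
tool_pos: [0.4943, -0.2204, 0.3056]
tool_rot: [3.141, -0.001, 0.12]
contact_force: [0.6, -3.2, 6.6]
opening: 0.0217
grip_force: 10.0
```

Request:
arm_command([
  [0,0,0],
  [0,0,-0.3],
  [0,0,-0.3],
  [0,0,-0.3],
  [0,0,0],
], spin=[0,0,0,0,0], squeeze=20)

```text
time: 14.4
tool_pos: [0.4944, -0.2205, 0.3055]
tool_rot: [3.14, -0.002, 0.12]
contact_force: [-0.9, -1.6, 12.1]
opening: 0.022
grip_force: 20.0
```

Request:
arm_command([
  [0,0,0.5],
  [0,0,0.5],
  [0,0,0.6],
  [0,0,0],
  [0,0,0],
], spin=[0,0,0,0,0])

```text
time: 14.9
tool_pos: [0.4943, -0.2205, 0.3057]
tool_rot: [3.141, -0.0, 0.12]
contact_force: [1.0, -4.4, 4.4]
opening: 0.022
grip_force: 20.0
```

Request:
arm_command([
  [0,0,0],
  [0,0,0],
  [0,0,0],
  [0,0,0],
  [0,0,0],
  [0,0,0],
  [0,0,0],
  [0,0,0],
], spin=[0,0,0,0,0,0,0,0], jaw=0.3)

```text
time: 15.7
tool_pos: [0.4942, -0.2203, 0.3055]
tool_rot: [3.142, 0.0, 0.12]
contact_force: [-0.5, -0.5, -0.6]
opening: 0.0594
grip_force: 0.0
```

Request:
arm_command([
  [0,0,8],
  [0,0,15],
  [0,0,20],
  [0,0,20],
  [0,0,20],
  [0,0,20],
  [-15,30,20],
  [-15,30,0],
  [-15,30,0],
  [-15,30,0],
  [0,0,0],
  [0,0,0],
], spin=[0,0,0,0,0,0,0,0,0,0,0,0])

```text
time: 16.9
tool_pos: [0.4342, -0.1, 0.4295]
tool_rot: [3.14, -0.001, 0.121]
contact_force: [0.1, -0.5, 0.0]
opening: 0.0595
grip_force: 0.0
```

```bash
python3 - <<'E'
from cell import *
import cv2,pickle
from h import *
s,t=read_camera("scene"),read_camera("top");o=observe();print(o["time"],o["tool_pos"],o["contact_force"])
for z in (.035+.127,):print(proj(s,(.495,-.2195,z)),proj(t,(.495,-.2195,z)))
pickle.dump((s,t),open("c3.pkl","wb"))
a=cv2.resize(s["img"][150:300,170:330,::-1],(426,400),interpolation=2);b=cv2.resize(t["img"][170:280,225:325,::-1],(364,400),interpolation=2)
cv2.imwrite("pics/f.png",cv2.hconcat([a,b]))
E
```

```text
17.0 [ 0.43462717 -0.10094141  0.42896725] [ 0.04379032 -0.54450692 -0.05453347]
(np.float64(276.9971585439522), np.float64(167.4984083114207)) (np.float64(273.5408319656065), np.float64(211.32357613994253))
```

View pics/f.png

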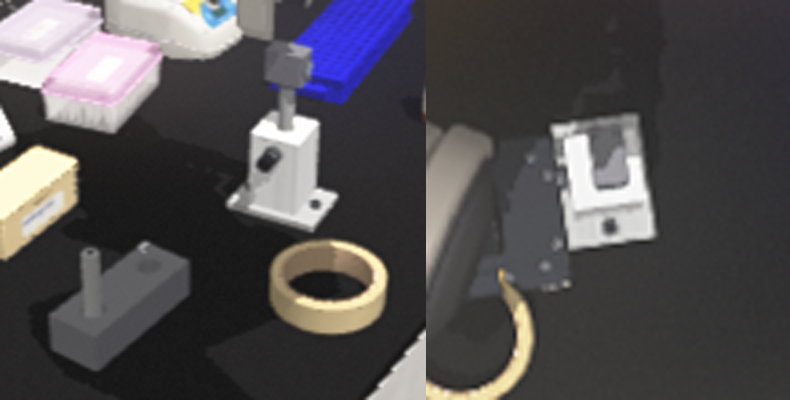

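The post stands upright in the holder. In the crop its head top is at about (290,45), which is within 2 px of where a post on the felt stop should appear. The plain post, carton and tape are undisturbed.

```bash
python3 -c "
from cell import *
print(hand_in())"
```

```text
the job is handed in; nothing more can be done
None
```

The sensor post stands upright in the holder, about 48 mm down on what felt like the hard stop (about 12 N measured at most). I released it, moved the arm clear and handed the job in at about 17 s; no verdict was returned.

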